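# Swing the tamper upright and stand it in its tray

### The job

Pick up the metal tamper by the end of its handle with the fingers pointing down, and in mid-air loosen the grip just enough that its heavy foot swings down and it hangs plumb; then tighten again. Set it foot down in the shallow metal tray, letting go only once the foot rests on the tray floor, so that it stands upright there by itself. Leave the things round about where they are.

Things in the scene. Friction and masses are not known exactly. Their poses are not given: they have to be found in the camera images.
- tamper: bare-metal tamper, 180 mm long, 0.2 kg, lying on its side: foot block (45 long, 44 wide, 36 mm thick) at its -x end, collar (22 mm across, 10 long), round handle of 14 mm diameter ending at +x. Origin: mid-length, on the side it lies on; x runs from foot (-90 mm) to handle end (+90), z is up as it lies. Standing on its foot, x points up. Its axis lies 18 mm from the origin along z
- tamper_grip (a point): point on the tamper's axis in the handle, 22 mm from the free end, 158 mm from the foot's end face; axes as the tamper's. The handle lies with its underside 11 mm above the worktop. Pinched here it stays put under a firm grip (50 N) and swings about the pads under a light one (3 to 5 N), which still carries it
- tamper_foot (a point): centre of the flat end face of the foot (44 x 36 mm), on the tamper's axis; axes as the tamper's. The centre of mass is about 50 mm from this face, on the axis
- tray: shallow open metal tray, 120 mm (own x) by 130 mm (own y), rim 12 mm high, walls and floor 3 mm thick, fixed on the worktop left of the tamper; origin: centre of its underside, floor 3 mm above that, own z up
- rubber_cone: black rubber cone 86 mm wide, 53 mm high, bystander; origin: centre of its underside
- tube_clamp: wooden test tube holder 160 mm long, 29 mm wide, 16 mm high, bystander lying at the worktop's near edge; origin: centre of its underside
- evaporating_dish: white porcelain dish 87 mm wide, 30 mm high, bystander; origin: centre of its underside
- sample_tub: beige plastic tub 93 mm wide, 77 mm high, bystander; origin: centre of its underside
- amber_jar: amber glass jar 117 mm wide, 177 mm high, bystander; origin: centre of its underside
- match_box: small box 35 x 52 x 14 mm, bystander; origin: centre of its underside

How it is judged:
On the way, in this order (a step that is already met when the one before it is completed fails the run):
1. the tamper hangs foot down (within 20 degrees of plumb), gripped again (12 N or more, both fingers together) by fingers that point down, its foot at least 40 mm above the worktop and not on the tray (angle between tamper's own x axis and vertical below 0.35 rad and height (world z) of tamper_foot above 0.04 m and contact force between the fingers and tamper above 12 N and angle between the grasp point's own z axis and vertical above 2.36 rad and contact force between tray and tamper below 0.1 N), for 0.3 s.
2. its foot is set down on the tray floor while the fingers still hold it (contact force between the fingers and tamper above 0.5 N and contact force between tray and tamper above 0.2 N and z of tamper_foot in the frame of tray below 0.012 m and angle between tamper's own x axis and vertical below 0.4 rad), for 0.1 s.
At the end, for the whole second after the job is handed in: the tamper stands upright (within 6 degrees) and at rest on its foot, flat on the floor of the tray, inside its rim (angle between tamper's own x axis and vertical below 0.1 rad and z of tamper_foot in the frame of tray below 0.008 m and x of tamper_foot in the frame of tray between -0.045 and 0.045 m and y of tamper_foot in the frame of tray between -0.05 and 0.05 m and linear speed of tamper below 0.02 m/s); the robot touches nothing.
It fails at once if a bystander is shifted by more than 30 mm (distance of any of rubber_cone, tube_clamp, evaporating_dish, sample_tub, amber_jar, match_box from where it was at the start of the episode above 0.03 m).
It also fails if it takes over 59 s, if anything falls off the work surface, if the arm or the gripper's body presses on something with over 40 N, if the wrist force passes 120 N, or if a joint passes its speed limit or range.

### The arm

A 6-joint arm with a two-finger parallel gripper is mounted at the origin on a cart in front of the work surface, level with it; the furniture and walls round the work are solid. World frame = base frame: x ahead of the robot, y to its left, z up, the work surface at z = 0. Lengths are in m, angles in rad, forces in N, time in s.
With the tool pointing down it reaches from about 0.375 to 0.9 m from the base axis. Payload 3.1 kg.
Tool frame: the origin (TCP) lies at the centre of the arm's flange, where the gripper is bolted on; the fingertips stand robot.tip_extent ahead of it and the grasp point (between the pads) lies 164 mm ahead of it (robot.tip_extent is the distance from the TCP to the fingertips, in m); z points along the fingers, y is the line along which they close (so a half turn about z gives the same grasp; the last joint's range is limited). The gripper opens to 87 mm and grips with 3 to 60 N. Pads are 19 mm wide; open, the fingers measure 117 mm over their backs; the gripper's body (75 mm by 190 mm) begins 51 mm behind the grasp point.
Start: joints at [1.127, 0.527, 1.433, -0, 1.181, -0.178], TCP at [0.164, 0.603, 0.405] pointing down, gripper open.
Joint ranges: [-3.08, 3.08], [-0.75, 2.2], [0.22, 2.44], [-1.43, 4.57], [0, 2.65], [-2.85, 2.85]. Speed limits (rad/s): [2.79, 2.79, 3.14, 3.14, 3.14, 3.14].

### API

Orientations are given as a unit quaternion [x, y, z, w].
In Python, from rig import get_obs, camera, hand_in, cut_out, robot gives the robot as it stands.
- The arm moves only by the tool step_arm, never from a script. Its argument "rows" is a list of rows, each a list of 6 numbers: the shift along the world's x, y, z in m, then the turn, a rotation vector about the world's x, y, z in degrees. A call has 1 to 12 rows; each row shifts and turns the commanded pose from where the row before left it; what a row does not reach is not made up. A row lasts 1/8 s, in which the tool goes at most 62.5 mm and 10.7 degrees, less where a joint would pass 70% of its speed; a pose out of reach is approached as far as the arm can. A call is refused whole if a number of a shift passes 0.0625 or a number of a turn 10.7, either way. A call with a gripper value outside its range is refused whole. "jaw" is the finger opening in m, from 0 to 0.087, set as the call begins (left out, the last holds). The fingers move at their own pace and stop on an object; "squeeze" is the grip in N (left out, the last holds). Time passes only in rows, so rows that do not move let the fingers close. It gives the time, the measured TCP pose, the force, the opening and the grip force at its end, in the units of the state.
- get_obs(): the state, without advancing time (a new reading comes with each control period).
- camera(name): name is "scene" or "top" or "wrist"; returns a dict with "pixels" (480x640x3 uint8, blue, green, red), "depth" (480x640 float32, m along the optical axis (not along the pixel's ray), 0 where there is no reading), "fov_y" (degrees; the focal length in pixels is half the picture's height over the tangent of half this angle, whatever the lens; pixels are square), "cx", "cy" (the principal point, pixels), "extrinsics" (4x4, takes a point from camera to world coordinates); the wrist camera has in their place "mount" (4x4, takes a point from camera to tool coordinates, whose origin is the TCP and whose axes are the flange's). Camera axes: x right, y up, looking along -z (the intrinsics and any distortion apply to the point x, -y, -z); pixel columns grow to the right and rows downward; lengths in m; the calibration is good to about 2 mm. A picture is of the moment at which its call begins: read the wrist's pose just before it.
- hand_in(): hands the job in; it is judged then, once.
Trained networks look in the newest picture that a camera, given by its name, has taken for a name from the list of things; names that differ only in an ending like _2 or _b are one class to them, and where a whole thing is asked for, a point or a joint stands for the part that bears it (a point fixed in the world has none). Each returns a list of dicts, best first, with "confidence" (0 to 1); they miss things now and then, are a little off and sometimes report something else, mostly with a low value. They report only what shows in the picture. A call takes as long as a camera call.
- cut_out(label, camera): "region" (480x640 bool, what is visible of it) and "extent" ([centre column, centre row, width, height] in pixels, round what is visible of it).
The state is a dict: "time": time; "q": joint angles; "joint_velocities": joint speeds; "joint_torque": joint torques, N m; "position": TCP position; "tool_rot": TCP orientation; "ft_force": force on the tool from outside, world axes, zero at the start; "moment": the same for the moment, N m; "grip_width": finger opening in m; "grip_force": force on a finger pad.
Only numpy, scipy, OpenCV 4.12 (cv2) and the standard library are available. Lean on these libraries where they do the work, as an engineer would, in place of code of your own. Each camera call takes 0.05 s, during which the arm holds its last target. There are 200 camera calls.

## Working session

There is one attempt and no reset: what is moved stays moved. The work goes in short steps, Python scripts to look and compute and a tool call to move; the robot and the scene stay as the last step left them, time stands still between calls to the robot, and variables do not carry over. Pictures are saved under pics/ and viewed, at most 10 in all, crops included, and the job is handed in when it is done.

Besides the shell and the picture viewer there is one more tool, called in YAML: its name, and indented under it one key for each argument. step_arm: Moves the arm, as the interface text tells. Its arguments: {"type":"object","properties":{"rows":{"type":"array"},"jaw":{"type":"number"},"squeeze":{"type":"number"}},"required":["rows"]}

```bash
mkdir -p pics
cat > h.py <<'E'
import numpy as np, cv2
from rig import get_obs, camera, hand_in, cut_out, robot
from scipy.spatial.transform import Rotation as R
def ext(c,obs=None):
    if 'extrinsics' in c: return np.array(c['extrinsics'])
    T=np.eye(4);T[:3,:3]=R.from_quat(obs['tool_rot']).as_matrix();T[:3,3]=obs['position']
    return T@np.array(c['mount'])
def cloud(c,obs=None):
    d=c['depth'];f=240/np.tan(np.radians(c['fov_y'])/2)
    v,u=np.mgrid[:480,:640]
    P=np.stack([(u-c['cx'])/f*d,-(v-c['cy'])/f*d,-d,np.ones_like(d)],-1)
    return (P@ext(c,obs).T)[...,:3]
E
python3 - <<'E'
from h import *
o=get_obs();print(robot.tip_extent,o)
for n in ['top','scene']:
    c=camera(n);cv2.imwrite(f'pics/{n}.png',c['pixels']);P=cloud(c)
    print(n,{k:v for k,v in c.items() if k not in('pixels','depth')})
    for l in ['tamper','tamper_grip','tray','rubber_cone','tube_clamp','evaporating_dish','sample_tub','amber_jar','match_box']:
        for r in cut_out(l,n)[:2]:
            m=r['region']&(c['depth']>0);Q=P[m]
            if len(Q)<5: continue
            print(l,round(r['confidence'],2),np.round(r['extent']),len(Q),np.percentile(Q,[2,50,98],axis=0).round(3).tolist())
E
```

```text
0.1822 {'time': 0.0, 'q': array([ 1.12650419e+00,  5.28428164e-01,  1.43391023e+00, -4.69378999e-05,
        1.18139974e+00, -1.78494449e-01]), 'joint_velocities': array([ 0.00027868, -0.00012664,  0.00110834,  0.00104781,  0.00108387,
        0.00113641]), 'joint_torque': array([-3.19751489e-04, -4.40042675e+01, -1.76589632e+01,  6.32145884e-02,
        5.85199194e-02, -1.77932811e-04]), 'position': array([0.16399346, 0.60273491, 0.40379205]), 'tool_rot': array([ 1.32499047e-01,  9.91182552e-01, -1.02780224e-03, -3.08014095e-04]), 'ft_force': array([0.45032566, 0.04646607, 0.88503948]), 'moment': array([ 0.0382707 ,  0.01256146, -0.01531828]), 'grip_force': 0.0, 'grip_width': 0.08702701832704013}
top {'fov_y': 54.97914003531841, 'cx': 320.02196682024015, 'cy': 232.9120924487734, 'extrinsics': array([[-0.01638979,  0.99219178, -0.12363995,  0.35442891],
       [-0.99979266, -0.01476838,  0.01401914,  0.0659856 ],
       [ 0.01208372,  0.12384409,  0.99222811,  1.44239402],
       [ 0.        ,  0.        ,  0.        ,  1.        ]])}
tamper 0.8 [350. 243.  51.  38.] 383 [[0.441, -0.
[... 1728 characters left out ...]
0.598, 0.44, 0.054]]
tube_clamp 0.89 [231. 260.  56.  19.] 489 [[0.358, 0.221, -0.001], [0.368, 0.289, 0.01], [0.386, 0.375, 0.017]]
evaporating_dish 0.7 [176. 221.  30.  26.] 551 [[0.37, 0.459, -0.0], [0.42, 0.511, 0.016], [0.451, 0.543, 0.032]]
sample_tub 0.97 [340. 206.  29.  38.] 990 [[0.617, 0.064, 0.005], [0.665, 0.108, 0.046], [0.706, 0.148, 0.077]]
amber_jar 0.67 [363. 272.  48.  56.] 686 [[0.432, -0.119, -0.003], [0.464, -0.082, 0.024], [0.557, 0.037, 0.039]]
amber_jar 0.65 [489. 272.  56.  81.] 3295 [[0.524, -0.404, 0.011], [0.546, -0.352, 0.114], [0.636, -0.299, 0.177]]
match_box 0.68 [425. 346.  29.  20.] 321 [[0.342, -0.302, 0.002], [0.358, -0.277, 0.013], [0.38, -0.252, 0.018]]
```

Run:
```python
from h import *
c=cv2.imread('pics/top.png');cv2.imwrite('pics/topz.png',cv2.resize(c[170:310,140:500],(792,308)))
cc=camera('top');P=cloud(cc)
r=cut_out('tamper','top')[0]
m=r['region']&(P[...,2]>0.012);Q=P[m]
for a,b in [(0.0,0.032),(0.03,0.06)]:
    print(a,len(Q[(Q[:,2]>a)&(Q[:,2]<b)]))
X=Q[:,:2];mu=X.mean(0);d=np.linalg.svd(X-mu)[2][0]
if d[0]<0:d=-d
s=(X-mu)@d;t=(X-mu)@[-d[1],d[0]]
print(mu,d,np.degrees(np.arctan2(d[1],d[0])))
for lo in np.arange(s.min(),s.max(),.01):
    k=(s>=lo)&(s<lo+.01)
    if k.any():print(lo.round(3),k.sum(),t[k].min().round(3),t[k].max().round(3),np.median(Q[k,2]).round(3))
```

```text
0.0 222
0.03 199
[ 0.48377627 -0.05978021] [0.56639795 0.82413188] 55.50057595380022
-0.062 45 -0.022 0.02 0.035
-0.052 49 -0.022 0.021 0.036
-0.042 49 -0.022 0.021 0.035
-0.032 50 -0.023 0.021 0.034
-0.022 34 -0.022 0.019 0.033
-0.012 17 -0.01 0.008 0.022
-0.002 16 -0.008 0.005 0.022
0.008 14 -0.008 0.005 0.022
0.018 15 -0.008 0.006 0.021
0.028 13 -0.007 0.178 0.023
0.038 14 -0.008 0.005 0.023
0.048 13 -0.006 0.005 0.023
0.058 12 -0.006 0.004 0.023
0.068 15 -0.008 0.005 0.022
0.078 14 -0.006 0.005 0.023
0.088 14 -0.008 0.005 0.023
0.098 14 -0.008 0.005 0.023
0.108 6 -0.006 0.004 0.024
```

View pics/topz.png

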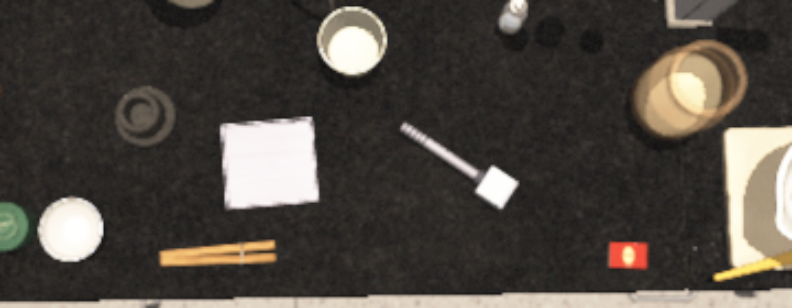

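The crop shows the tamper with its handle end at about (403,125) and foot at (497,187). The empty tray is at (270,162), and the path between them is clear. I'll move over the handle now.

step_arm:
  rows:
    - [0.031,-0.049,0,0,0,-9.1]
    - [0.031,-0.049,0,0,0,-9.1]
    - [0.031,-0.049,0,0,0,-9.1]
    - [0.031,-0.049,0,0,0,-9.1]
    - [0.031,-0.049,0,0,0,-9.1]
    - [0.031,-0.049,0,0,0,-9.1]
    - [0.031,-0.049,0,0,0,-9.1]
    - [0.031,-0.049,0,0,0,-9.1]
    - [0.031,-0.049,0,0,0,-9.1]
    - [0.031,-0.049,0,0,0,-9.1]
    - [0.031,-0.049,0,0,0,-9.1]
    - [0.031,-0.049,0,0,0,-9.1]
  jaw: 0.087

```text
time: 2.6
position: [0.537, 0.0132, 0.405]
tool_rot: [0.886, 0.464, 0.0, 0.0]
ft_force: [-0.0, 0.3, 0.0]
grip_width: 0.0869
grip_force: 0.0
```

step_arm:
  rows:
    - [0,0,-0.03,0,0,0]
    - [0,0,-0.03,0,0,0]
    - [0,0,-0.02,0,0,0]
    - [0,0,0,0,0,0]
    - [0,0,0,0,0,0]

```text
time: 3.22
position: [0.5366, 0.015, 0.3255]
tool_rot: [0.885, 0.466, 0.001, 0.0]
ft_force: [-0.9, 0.0, -0.1]
grip_width: 0.0869
grip_force: 0.0
```

```bash
cat > w.py <<'E'
from h import *
o=get_obs();c=camera('wrist');P=cloud(c,o);cv2.imwrite('pics/w1.png',c['pixels'])
rt=R.from_quat(o['tool_rot']).as_matrix();print(o['position'],rt.round(3).tolist())
ok=(c['depth']>0)
for l in ['tamper','tamper_grip']:
    for r in cut_out(l,'wrist')[:2]:
        print(l,r['confidence'],np.round(r['extent']))
        m=r['region']&ok&(P[...,2]>0.012)&(P[...,2]<.045);Q=P[m]
        if len(Q)<20: continue
        H=Q[Q[:,2]<.029] if (Q[:,2]<.029).sum()>20 else Q
        mu=np.array([.5378,.017]);d=np.array([.5664,.8241]);n=np.array([-d[1],d[0]])
        s=(Q[:,:2]-mu)@d;t=(Q[:,:2]-mu)@n
        for lo in np.arange(s.min(),s.max(),.01):
            k=(s>=lo)&(s<lo+.01)
            if k.any():print(lo.round(3),k.sum(),np.percentile(t[k],[3,97]).round(4),np.percentile(Q[k,2],90).round(4))
        print('smax',np.sort(s)[-20:][::5])
E
python3 w.py
```

```text
[0.53656894 0.01502206 0.32549244] [[0.565, 0.825, 0.001], [0.825, -0.565, -0.0], [0.001, 0.001, -1.0]]
tamper 0.59 [316. 286.  58. 183.]
-0.113 459 [-0.0181  0.0217] 0.0285
-0.103 347 [-0.0073  0.0112] 0.0278
-0.093 203 [-0.0035  0.0088] 0.0255
-0.083 22 [-0.0014  0.0059] 0.0259
-0.053 178 [-0.0048  0.0086] 0.0251
-0.043 235 [-0.0048  0.0077] 0.0252
-0.033 237 [-0.0048  0.0077] 0.0253
-0.023 246 [-0.0047  0.0084] 0.0253
-0.013 246 [-0.0047  0.0076] 0.0255
-0.003 258 [-0.0046  0.0076] 0.0253
0.007 266 [-0.0046  0.0082] 0.0254
0.017 250 [-0.0045  0.0081] 0.0252
smax [0.02510935 0.0251817  0.02522968 0.02530789]
tamper_grip 0.88 [316. 285.  53. 180.]
-0.114 419 [-0.0183  0.0223] 0.0281
-0.104 361 [-0.0073  0.0112] 0.0282
-0.094 213 [-0.0043  0.0089] 0.0255
-0.084 42 [-0.0033  0.0072] 0.0258
-0.054 154 [-0.0049  0.0086] 0.0251
-0.044 244 [-0.0048  0.0085] 0.0252
-0.034 245 [-0.0048  0.0085] 0.0253
-0.024 242 [-0.0047  0.0084] 0.0253
-0.014 245 [-0.0039  0.0083] 0.0255
-0.004 270 [-0.0046  0.0083] 0.0253
0.006 267 [-0.0046  0.0082] 0.0254
0.016 288 [-0.0045  0.0082] 0.0252
smax [0.02510935 0.0251817  0.02522968 0.02530789]
tamper_grip 0.16 [421.  36. 173.  71.]
0.103 215 [-0.0733 -0.0274] 0.0424
0.113 306 [-0.0842 -0.0193] 0.042
0.123 319 [-0.0892 -0.0163] 0.0425
0.133 364 [-0.0915 -0.0871] 0.0421
0.143 182 [-0.091  -0.0137] 0.0325
smax [0.14947513 0.1500362  0.15039047 0.15073846]
```

step_arm:
  rows:
    - [0.002,0.006,-0.03,0,0,0]
    - [0,0,-0.03,0,0,0]
    - [0,0,-0.03,0,0,0]
    - [0,0,-0.03,0,0,0]
    - [0,0,-0.02,0,0,0]
    - [0,0,0,0,0,0]
    - [0,0,0,0,0,0]

```text
time: 4.25
position: [0.5385, 0.021, 0.1854]
tool_rot: [0.885, 0.466, 0.001, 0.0]
ft_force: [0.1, 0.0, -0.8]
grip_width: 0.0873
grip_force: 0.0
```

step_arm:
  rows:
    - [0,0,0,0,0,0]
    - [0,0,0,0,0,0]
    - [0,0,0,0,0,0]
    - [0,0,0,0,0,0]
    - [0,0,0,0,0,0]
    - [0,0,0,0,0,0]
    - [0,0,0,0,0,0]
    - [0,0,0,0,0,0]
  jaw: 0.0
  squeeze: 50

```text
time: 5.25
position: [0.5381, 0.021, 0.1847]
tool_rot: [0.885, 0.466, -0.0, -0.0]
ft_force: [-0.4, -0.2, 0.2]
grip_width: 0.0149
grip_force: 0.1
```

step_arm:
  rows:
    - [0,0,0,0,0,0]
    - [0,0,0,0,0,0]
    - [0,0,0,0,0,0]
    - [0,0,0,0,0,0]

```text
time: 5.75
position: [0.5381, 0.0211, 0.1847]
tool_rot: [0.885, 0.466, -0.0, -0.0]
ft_force: [-1.0, 1.2, -0.1]
grip_width: 0.0126
grip_force: 50.0
```

step_arm:
  rows:
    - [0,0,0.01,0,0,0]
    - [0,0,0.025,0,0,0]
    - [0,0,0.03,0,0,0]
    - [0,0,0.03,0,0,0]
    - [0,0,0.03,0,0,0]
    - [0,0,0.03,0,0,0]
    - [0,0,0.03,0,0,0]
    - [0,0,0.03,0,0,0]
    - [0,0,0.025,0,0,0]
    - [0,0,0.01,0,0,0]
    - [0,0,0,0,0,0]
    - [0,0,0,0,0,0]

```text
time: 7.25
position: [0.5377, 0.0211, 0.4336]
tool_rot: [0.885, 0.466, -0.001, -0.001]
ft_force: [-1.0, -0.5, -2.1]
grip_width: 0.0125
grip_force: 50.0
```

```bash
cat > t.py <<'E'
from h import *
import sys
o=get_obs();print(o['position'],o['grip_width'],o['grip_force'],o['ft_force'])
c=camera('scene');P=cloud(c);g=o['position']+R.from_quat(o['tool_rot']).apply([0,0,.164]);print('grasp',g)
b=None
for r in cut_out('tamper','scene')[:1]:
    Q=P[r['region']&(c['depth']>0)];print(r['confidence'],r['extent'],np.percentile(Q,[2,50,98],axis=0).round(3).tolist())
    Q=Q[np.linalg.norm(Q-g,axis=1)<.2]
    mu=np.median(Q,axis=0);d=(mu-g);print('dir',(d/np.linalg.norm(d)).round(3),np.linalg.norm(d).round(3))
f=240/np.tan(np.radians(c['fov_y'])/2);p=np.linalg.inv(ext(c))@np.r_[g,1];u=int(c['cx']-f*p[0]/p[2]);v=int(c['cy']+f*p[1]/p[2])
cv2.imwrite(sys.argv[1],cv2.resize(c['pixels'][max(v-100,0):v+120,max(u-110,0):u+110],None,fx=2.4,fy=2.4))
E
python3 t.py pics/s1.png
```

```text
[0.53766549 0.02109298 0.43358774] 0.012503097048998232 49.99275505542755 [-0.96602555 -0.48791463 -2.07256683]
grasp [0.53726067 0.02117931 0.26958826]
0.79 [370.0, 206.4, 43.3, 49.4] [[0.43, -0.12, 0.243], [0.458, -0.087, 0.271], [0.535, 0.015, 0.281]]
dir [-0.592 -0.806  0.011] 0.134
```

The tamper is held level at z = 0.27 m. I'll loosen the grip to 4 N.

step_arm:
  rows:
    - [0,0,0,0,0,0]
    - [0,0,0,0,0,0]
    - [0,0,0,0,0,0]
    - [0,0,0,0,0,0]
    - [0,0,0,0,0,0]
    - [0,0,0,0,0,0]
    - [0,0,0,0,0,0]
    - [0,0,0,0,0,0]
  squeeze: 4

```text
time: 8.35
position: [0.5381, 0.0209, 0.4348]
tool_rot: [0.885, 0.466, -0.0, 0.0]
ft_force: [-0.2, -1.0, -2.7]
grip_width: 0.0139
grip_force: 4.0
```

```bash
python3 t.py pics/s2.png
```

```text
[0.53808864 0.02086796 0.43479535] 0.01390786986721322 3.9998846501111984 [-0.21786344 -0.96791577 -2.70631665]
grasp [0.53806823 0.02081684 0.27079536]
0.93 [356.4, 218.9, 20.8, 65.1] [[0.486, -0.042, -0.002], [0.516, -0.008, 0.13], [0.705, 0.103, 0.257]]
dir [-0.174 -0.217 -0.961] 0.144
```

step_arm:
  rows:
    - [0,0,0,0,0,0]
    - [0,0,0,0,0,0]
    - [0,0,0,0,0,0]
    - [0,0,0,0,0,0]
    - [0,0,0,0,0,0]
    - [0,0,0,0,0,0]
    - [0,0,0,0,0,0]
    - [0,0,0,0,0,0]
  squeeze: 3

```text
time: 9.45
position: [0.5384, 0.0212, 0.435]
tool_rot: [0.885, 0.466, 0.001, 0.0]
ft_force: [0.2, 0.9, -2.4]
grip_width: 0.0133
grip_force: 3.0
```

```bash
cat > fit.py <<'E'
from h import *
o=get_obs();g=o['position']+R.from_quat(o['tool_rot']).apply([0,0,.164])
c=camera('scene');P=cloud(c)
d=np.array([.5664,.8241,0]);n=np.array([-d[1],d[0],0])
r=cut_out('tamper','scene')[0];k=cv2.erode((r['region']).astype(np.uint8),np.ones((1,1)))>0
Q=P[k&(c['depth']>0)]-g;Q=Q[np.linalg.norm(Q,axis=1)<.19]
s=Q@d;t=Q@n;z=Q[:,2]
for lo in np.arange(-.18,0.03,.015):
    m=(z>=lo)&(z<lo+.015)
    if m.any():print(lo.round(3),m.sum(),'s',np.percentile(s[m],[5,50,95]).round(4),'t',np.percentile(t[m],[5,50,95]).round(4))
E
python3 t.py pics/s3.png;python3 fit.py
```

```text
[0.53840948 0.02121675 0.43495982] 0.013323212412046974 3.000251390039921 [ 0.16691743  0.87945046 -2.35595005]
grasp [0.53859585 0.02130267 0.27095994]
0.87 [336.1, 200.4, 31.3, 27.1] [[0.536, 0.018, 0.098], [0.568, 0.077, 0.142], [0.598, 0.114, 0.253]]
dir [ 0.204  0.384 -0.901] 0.143
-0.18 66 s [0.0169 0.0213 0.0483] t [-0.0168  0.0151  0.0228]
-0.165 127 s [0.0135 0.0219 0.0439] t [-0.0192  0.0077  0.0219]
-0.15 82 s [0.019  0.0286 0.0466] t [-0.0169  0.0059  0.0195]
-0.135 20 s [0.0171 0.0215 0.0281] t [-0.0026  0.0039  0.0065]
-0.12 19 s [0.0148 0.0178 0.0236] t [-0.0051  0.0017  0.0054]
-0.105 18 s [0.0124 0.0147 0.0233] t [-0.0045  0.0033  0.0062]
-0.09 23 s [0.0054 0.0102 0.017 ] t [-0.001   0.0034  0.007 ]
-0.075 20 s [0.0048 0.0066 0.0114] t [-0.0062  0.0023  0.0071]
-0.06 20 s [-0.0011  0.0027  0.008 ] t [-0.003   0.0025  0.0067]
-0.045 19 s [-0.005  -0.0022  0.0065] t [-0.0047  0.0029  0.007 ]
-0.03 22 s [-0.0082 -0.0051 -0.0024] t [-0.0057 -0.0008  0.0067]
-0.015 2 s [-0.007  -0.005  -0.0029] t [-0.0034  0.0002  0.0039]
```

View pics/s3.png

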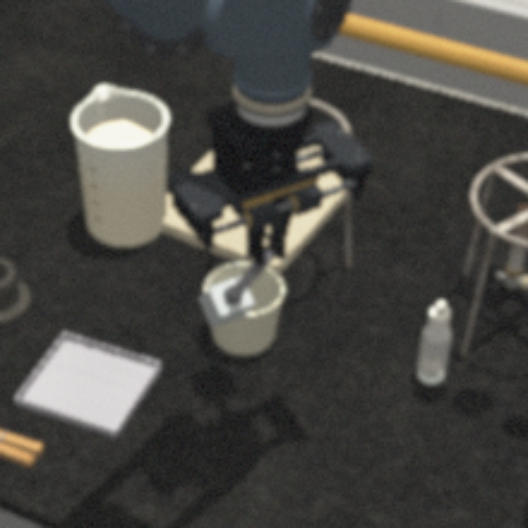

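The picture shows the foot at about (230,295), still swinging past plumb under the light grip. A 5 N grip should damp the swing.

step_arm:
  rows:
    - [0,0,0,0,0,0]
    - [0,0,0,0,0,0]
    - [0,0,0,0,0,0]
    - [0,0,0,0,0,0]
    - [0,0,0,0,0,0]
    - [0,0,0,0,0,0]
    - [0,0,0,0,0,0]
    - [0,0,0,0,0,0]
  squeeze: 5

```text
time: 10.65
position: [0.5381, 0.021, 0.4349]
tool_rot: [0.885, 0.466, 0.0, 0.0]
ft_force: [-0.9, -0.2, -0.3]
grip_width: 0.0004
grip_force: 0.0
```

```bash
cat > fit2.py <<'E'
from h import *
for i in range(4):
    o=get_obs();g=o['position']+R.from_quat(o['tool_rot']).apply([0,0,.164])
    c=camera('scene');P=cloud(c)
    d=np.array([.5664,.8241,0]);n=np.array([-d[1],d[0],0])
    rs=cut_out('tamper','scene')
    if not rs: print('none');continue
    Q=P[rs[0]['region']&(c['depth']>0)]-g;Q=Q[np.linalg.norm(Q,axis=1)<.2]
    z=Q[:,2];m=(z>-.135)&(z<-.02)&(abs(Q@n)<.012)
    if m.sum()<20: print('few');continue
    a=np.polyfit(z[m],(Q@d)[m],1)[0];b=np.polyfit(z[m],(Q@n)[m],1)[0]
    print(o['time'],'tilt deg',np.degrees(np.arctan([a,b])).round(1),'zmin',np.percentile(z,2).round(4),m.sum())
E
python3 fit2.py
```

```text
few
few
few
few
```

The jaw has closed empty, so the tamper slipped out. I'll open and look for it.

```bash
cat > find.py <<'E'
from h import *
import sys
for n in ['top','scene']:
    c=camera(n);P=cloud(c);cv2.imwrite(f'pics/{n}{sys.argv[1]}.png',c['pixels'])
    for l in ['tamper','sample_tub','rubber_cone','tube_clamp']:
        for r in cut_out(l,n)[:1]:
            Q=P[r['region']&(c['depth']>0)]
            print(n,l,round(r['confidence'],2),np.round(r['extent']),len(Q),np.percentile(Q,[2,50,98],axis=0).round(3).tolist())
c=cv2.imread(f'pics/top{sys.argv[1]}.png')[150:310,140:500];s=cv2.imread(f'pics/scene{sys.argv[1]}.png')[120:360,190:550]
cv2.imwrite(f'pics/both{sys.argv[1]}.png',cv2.resize(np.vstack([c,s]),None,fx=1.45,fy=1.45))
E
python3 find.py A
```

```text
top tamper 0.65 [290. 230.  20.  32.] 231 [[0.5, 0.124, 0.021], [0.554, 0.144, 0.041], [0.58, 0.171, 0.051]]
top sample_tub 0.7 [297. 185.  25.  31.] 616 [[0.629, 0.086, -0.002], [0.688, 0.119, 0.009], [0.726, 0.152, 0.078]]
top rubber_cone 0.83 [208. 223.  29.  31.] 596 [[0.535, 0.363, 0.002], [0.57, 0.397, 0.016], [0.611, 0.439, 0.056]]
top tube_clamp 0.63 [242. 284.  57.  12.] 460 [[0.362, 0.221, -0.005], [0.375, 0.288, 0.01], [0.39, 0.372, 0.017]]
scene tamper 0.92 [308. 249.  17.  56.] 563 [[0.418, 0.087, -0.002], [0.534, 0.135, 0.027], [0.581, 0.176, 0.049]]
scene sample_tub 0.88 [342. 203.  30.  35.] 996 [[0.625, 0.068, 0.005], [0.675, 0.113, 0.047], [0.715, 0.153, 0.078]]
scene rubber_cone 0.86 [235. 200.  30.  31.] 681 [[0.529, 0.363, -0.003], [0.556, 0.394, 0.023], [0.61, 0.457, 0.054]]
scene tube_clamp 0.78 [229. 260.  55.  22.] 546 [[0.357, 0.221, -0.003], [0.369, 0.292, 0.01], [0.395, 0.374, 0.016]]
```

View pics/bothA.png

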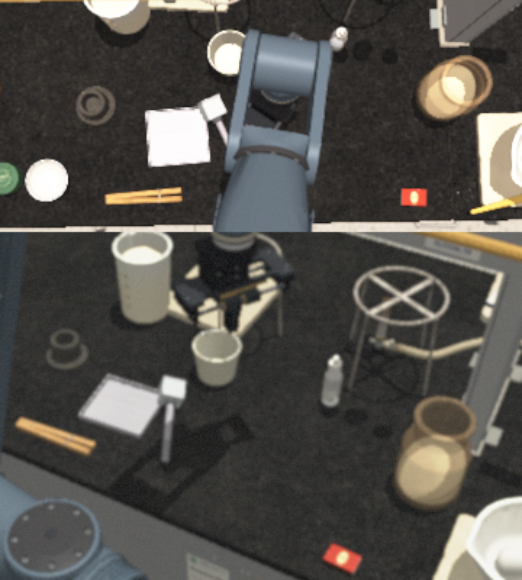

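The tamper fell and now lies with its foot at about (213,105) in the top view, right beside the tray, and its handle pointing towards the near side. The tub has shifted by about 9 mm, which is within the 30 mm limit. I'll re-grasp, and this time lower the grip force step by step.

step_arm:
  rows:
    - [-0.01,0.02,0,0,0,-6.5]
    - [-0.01,0.02,0,0,0,-6.5]
    - [-0.01,0.02,-0.01,0,0,-6.5]
    - [-0.01,0.02,-0.02,0,0,-6.5]
    - [-0.01,0.0,-0.02,0,0,-6]
    - [0,0,0,0,0,0]
    - [0,0,0,0,0,0]
  jaw: 0.087
  squeeze: 50

```text
time: 12.42
position: [0.4889, 0.1009, 0.3855]
tool_rot: [0.979, 0.205, 0.001, 0.0]
ft_force: [1.0, -0.4, 0.4]
grip_width: 0.0624
grip_force: 0.0
```

```bash
cat > w2.py <<'E'
from h import *
o=get_obs();c=camera('wrist');P=cloud(c,o);cv2.imwrite('pics/w2.png',c['pixels'])
rt=R.from_quat(o['tool_rot']).as_matrix();print(o['position'],rt.round(3).tolist())
for r in cut_out('tamper','wrist')[:2]:
    print(r['confidence'],np.round(r['extent']))
    k=cv2.erode(r['region'].astype(np.uint8),np.ones((3,3)))>0
    Q=P[k&(c['depth']>0)];Q=Q[(Q[:,2]>.006)&(Q[:,2]<.06)]
    if len(Q)<50: continue
    mu=Q.mean(0);d=np.linalg.svd(Q[:,:2]-mu[:2],full_matrices=False)[2][0]
    for it in range(2):
        s=(Q[:,:2]-mu[:2])@d;t=(Q[:,:2]-mu[:2])@[-d[1],d[0]]
        # handle end is the narrow one
        if it==0:
            w=[np.ptp(t[s<np.percentile(s,10)]),np.ptp(t[s>np.percentile(s,90)])]
            if w[0]<w[1]: d=-d
            s=(Q[:,:2]-mu[:2])@d
            H=Q[s>np.percentile(s,99.5)-.09];mu=H.mean(0);d2=np.linalg.svd(H[:,:2]-mu[:2],full_matrices=False)[2][0];d=d2*np.sign(d2@d)
    print('mu',mu,'d',d,np.degrees(np.arctan2(d[1],d[0])))
    for lo in np.arange(s.min(),s.max(),.01):
        k=(s>=lo)&(s<lo+.01)
        if k.any():print(lo.round(3),k.sum(),np.percentile(t[k],[3,97]).round(4),np.percentile(Q[k,2],[10,50,95]).round(4))
    print('smax',np.percentile(s,99.8)); e=mu[:2]+d*np.percentile(s,99.8);print('end',e,'grip',e-.022*d)
E
python3 w2.py
```

```text
[0.48894701 0.10086983 0.3854684 ] [[0.916, 0.401, 0.002], [0.401, -0.916, -0.0], [0.002, 0.001, -1.0]]
0.72 [294. 193.  71. 214.]
mu [0.46172353 0.10732187 0.0190954 ] d [-0.91075763 -0.41294132] -155.6102618488937
-0.128 747 [-0.0223  0.0225] [0.0394 0.0447 0.0512]
-0.118 860 [-0.0224  0.0216] [0.0384 0.0444 0.0501]
-0.108 822 [-0.0227  0.0223] [0.0369 0.0429 0.0487]
-0.098 784 [-0.0223  0.0222] [0.0356 0.0415 0.0477]
-0.088 402 [-0.0152  0.0175] [0.031  0.0376 0.0463]
-0.078 182 [-0.0068  0.0051] [0.0262 0.0285 0.0332]
-0.068 157 [-0.0052  0.0047] [0.0252 0.0269 0.0288]
-0.058 159 [-0.0053  0.0052] [0.0239 0.0256 0.0272]
-0.048 147 [-0.0046  0.005 ] [0.0225 0.0245 0.026 ]
-0.038 142 [-0.0053  0.0048] [0.0216 0.0232 0.025 ]
-0.028 143 [-0.0048  0.0054] [0.0199 0.022  0.0233]
-0.018 133 [-0.0053  0.0044] [0.0193 0.0207 0.0224]
-0.008 134 [-0.0057  0.0048] [0.0176 0.0195 0.0212]
0.002 132 [-0.0052  0.0047] [0.0167 0.0185 0.02  ]
0.012 117 [-0.0045  0.0045] [0.016  0.0174 0.019 ]
0.022 126 [-0.0053  0.0051] [0.0144 0.0158 0.0171]
0.032 133 [-0.0061  0.0056] [0.0124 0.0146 0.0166]
0.042 65 [-0.0046  0.0055] [0.0126 0.0139 0.0153]
smax 0.04665186553250683
end [0.41923499 0.08805739] grip [0.43927166 0.0971421 ]
```

View pics/w2.png

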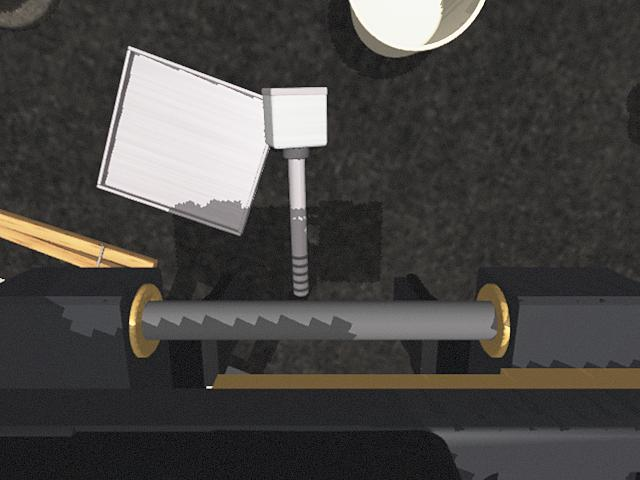

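The tamper's foot rests on the tray rim at (297,118), and its handle end touches the worktop at (300,293). I'll grip mid-handle with a narrow jaw so the fingers clear the tray. Then I'll move the tamper to open worktop and lay it flat.

step_arm:
  rows:
    - [0,0.019,-0.03,0,0,0.8]
    - [0,0,-0.03,0,0,0]
    - [0,0,-0.02,0,0,0]
    - [0,0,-0.02,0,0,0]
    - [0,0,0,0,0,0]
    - [0,0,0,0,0,0]
    - [0,0,0,0,0,0]
  jaw: 0.026

```text
time: 13.4
position: [0.4887, 0.12, 0.2858]
tool_rot: [0.977, 0.211, 0.001, 0.0]
ft_force: [-0.4, 0.2, -0.1]
grip_width: 0.0268
grip_force: 0.0
```

step_arm:
  rows:
    - [0,0,-0.03,0,0,0]
    - [0,0,-0.03,0,0,0]
    - [0,0,-0.02,0,0,0]
    - [0,0,-0.015,0,0,0]
    - [0,0,-0.005,0,0,0]
    - [0,0,0,0,0,0]

```text
time: 14.15
position: [0.4883, 0.1201, 0.1849]
tool_rot: [0.977, 0.211, 0.0, 0.0]
ft_force: [0.1, 0.6, 0.4]
grip_width: 0.026
grip_force: 0.0
```

step_arm:
  rows:
    - [0,0,0,0,0,0]
    - [0,0,0,0,0,0]
    - [0,0,0,0,0,0]
    - [0,0,0,0,0,0]
    - [0,0,0,0,0,0]
  jaw: 0
  squeeze: 50

```text
time: 14.78
position: [0.4883, 0.1201, 0.1851]
tool_rot: [0.977, 0.211, 0.0, 0.0]
ft_force: [-0.2, 0.3, 5.1]
grip_width: 0.0126
grip_force: 50.0
```

step_arm:
  rows:
    - [0,0,0.02,0,0,0]
    - [0,0,0.02,0,0,0]
    - [0,-0.03,0.01,-1.0,2.1,0]
    - [0,-0.03,0,-1.0,2.1,0]
    - [0,-0.03,0,-0.9,2.2,0]
    - [0,-0.03,-0.01,0,0,0]
    - [0,-0.01,-0.02,0,0,0]
    - [0,0,-0.008,0,0,0]
    - [0,0,0,0,0,0]
    - [0,0,0,0,0,0]

```text
time: 16.02
position: [0.4881, -0.0093, 0.197]
tool_rot: [0.976, 0.211, -0.06, 0.013]
ft_force: [0.3, 0.9, -2.2]
grip_width: 0.0126
grip_force: 50.0
```

step_arm:
  rows:
    - [0,0,-0.005,0,0,0]
    - [0,0,-0.004,0,0,0]
    - [0,0,0,0,0,0]

```text
time: 16.4
position: [0.4877, -0.0097, 0.1881]
tool_rot: [0.976, 0.211, -0.06, 0.013]
ft_force: [-2.2, -0.7, 5.6]
grip_width: 0.0123
grip_force: 50.0
```

step_arm:
  rows:
    - [0,0,0,0,0,0]
    - [0,0,0,0,0,0]
    - [0,0,0,0,0,0]
    - [0,0,0,0,0,0]
  jaw: 0.04

```text
time: 16.9
position: [0.4883, -0.01, 0.1877]
tool_rot: [0.976, 0.211, -0.06, 0.013]
ft_force: [-0.4, 0.9, -0.1]
grip_width: 0.0384
grip_force: 0.0
```

step_arm:
  rows:
    - [-0.01,0,0.03,1.0,-2.1,0]
    - [-0.01,0,0.04,1.0,-2.1,0]
    - [-0.01,0,0.04,0.9,-2.2,0]
    - [0,0,0.02,0,0,0]
    - [0,0,0,0,0,0]
  jaw: 0.05

```text
time: 17.52
position: [0.4585, -0.0101, 0.3191]
tool_rot: [0.977, 0.211, 0.002, 0.001]
ft_force: [-0.3, 0.4, 1.4]
grip_width: 0.05
grip_force: 0.0
```

```bash
python3 w2.py
```

```text
[ 0.45846763 -0.01006772  0.3191477 ] [[0.911, 0.413, 0.004], [0.413, -0.911, -0.001], [0.003, 0.003, -1.0]]
0.63 [326. 185.  79. 230.]
mu [ 0.46708302 -0.01971266  0.02393238] d [-0.86850253 -0.49568474] -150.28508688605157
-0.102 1159 [-0.0194  0.0203] [0.0352 0.0361 0.0373]
-0.092 1179 [-0.0195  0.0202] [0.0351 0.0362 0.0374]
-0.082 1129 [-0.0191  0.02  ] [0.0353 0.0361 0.0374]
-0.072 1101 [-0.0193  0.02  ] [0.0353 0.0362 0.0373]
-0.062 620 [-0.0165  0.0175] [0.0249 0.0301 0.0368]
-0.052 307 [-0.0075  0.007 ] [0.0226 0.0248 0.0289]
-0.042 273 [-0.0057  0.0058] [0.0222 0.0241 0.0258]
-0.032 255 [-0.0058  0.0054] [0.0223 0.0242 0.0256]
-0.022 258 [-0.0056  0.0058] [0.0223 0.0241 0.0257]
-0.012 249 [-0.0056  0.0058] [0.0222 0.0242 0.0257]
-0.002 253 [-0.006   0.0058] [0.0218 0.0241 0.0256]
0.008 239 [-0.0058  0.0059] [0.0221 0.024  0.0254]
0.018 232 [-0.0055  0.0058] [0.0222 0.0241 0.0255]
0.028 225 [-0.0056  0.0058] [0.0222 0.0242 0.0257]
0.038 215 [-0.0058  0.0057] [0.0224 0.0243 0.0259]
smax 0.046601019327250234
end [ 0.42660992 -0.04281208] grip [ 0.44571697 -0.03190701]
```

step_arm:
  rows:
    - [-0.018,-0.018,0,0,0,2.6]
    - [-0.018,-0.018,0,0,0,2.7]
    - [0,0,0,0,0,0]
    - [0,0,0,0,0,0]

```text
time: 18.12
position: [0.4226, -0.0459, 0.3171]
tool_rot: [0.967, 0.256, -0.0, -0.0]
ft_force: [-0.5, 0.2, -0.1]
grip_width: 0.05
grip_force: 0.0
```

```bash
python3 w2.py | grep -v '\] \['; python3 -c "
from h import *
c=camera('top');P=cloud(c)
for l in ['tray','sample_tub']:
  for r in cut_out(l,'top')[:1]:
    Q=P[r['region']&(c['depth']>0)];Q=Q[Q[:,2]<.02].astype(np.float32);b=cv2.minAreaRect(Q[:,:2]*1000);print(l,r['confidence'],b)"
```

```text
0.69 [317. 138.  77. 276.]
mu [ 0.4432869  -0.03337569  0.0239922 ] d [-0.86817457 -0.49625893] -150.24720015456623
smax 0.047191774113605166
end [ 0.4023162  -0.05679503] grip [ 0.42141604 -0.04587733]
tray 0.77 ((502.0318298339844, 226.4810333251953), (122.35879516601562, 132.27186584472656), 4.2363152503967285)
sample_tub 0.78 ((677.1459350585938, 110.79170227050781), (66.56434631347656, 73.39557647705078), 13.06337833404541)
```

step_arm:
  rows:
    - [-0.002,0,-0.03,0,0,0]
    - [0,0,-0.03,0,0,0]
    - [0,0,-0.03,0,0,0]
    - [0,0,-0.025,0,0,0]
    - [0,0,-0.013,0,0,0]
    - [0,0,-0.004,0,0,0]
    - [0,0,0,0,0,0]

```text
time: 19.25
position: [0.4203, -0.0459, 0.186]
tool_rot: [0.967, 0.256, 0.0, 0.0]
ft_force: [-0.2, -0.2, 0.6]
grip_width: 0.0499
grip_force: 0.0
```

step_arm:
  rows:
    - [0,0,0,0,0,0]
    - [0,0,0,0,0,0]
    - [0,0,0,0,0,0]
    - [0,0,0,0,0,0]
    - [0,0,0,0,0,0]
    - [0,0,0,0,0,0]
    - [0,0,0,0,0,0]
    - [0,0,0,0,0,0]
  jaw: 0
  squeeze: 50

```text
time: 20.25
position: [0.4202, -0.046, 0.1857]
tool_rot: [0.967, 0.256, 0.0, 0.0]
ft_force: [0.2, -1.1, -0.5]
grip_width: 0.0122
grip_force: 50.0
```

step_arm:
  rows:
    - [0,0,0.01,0,0,0]
    - [0,0,0.025,0,0,0]
    - [0,0,0.03,0,0,0]
    - [0,0,0.03,0,0,0]
    - [0,0,0.03,0,0,0]
    - [0,0,0.03,0,0,0]
    - [0,0,0.03,0,0,0]
    - [0,0,0.025,0,0,0]
    - [0,0,0.01,0,0,0]
    - [0,0,0,0,0,0]
    - [0,0,0,0,0,0]

```text
time: 21.62
position: [0.4196, -0.0458, 0.4048]
tool_rot: [0.967, 0.256, -0.001, -0.001]
ft_force: [0.2, 0.2, -2.4]
grip_width: 0.0127
grip_force: 50.0
```

step_arm:
  rows:
    - [0,0,0,0,0,0]
    - [0,0,0,0,0,0]
    - [0,0,0,0,0,0]
  squeeze: 12

```text
time: 22.0
position: [0.4197, -0.0459, 0.4051]
tool_rot: [0.967, 0.256, -0.001, -0.001]
ft_force: [-1.2, -0.2, -2.4]
grip_width: 0.0138
grip_force: 12.0
```

```bash
cat > ang.py <<'E'
from h import *
d=np.array([.868,.496,0]) # foot side
n=np.array([-d[1],d[0],0])
for i in range(2):
    o=get_obs();g=o['position']+R.from_quat(o['tool_rot']).apply([0,0,.164])
    c=camera('scene');P=cloud(c);rs=cut_out('tamper','scene')
    if not rs: print('none');continue
    Q=P[rs[0]['region']&(c['depth']>0)]-g;r=np.linalg.norm(Q,axis=1);Q=Q[(r<.19)&(r>.02)&(Q[:,2]>-.2)]
    if len(Q)<20:print('few');continue
    A=np.median(Q[np.linalg.norm(Q,axis=1)>.11],axis=0)
    m=np.linalg.norm(Q,axis=1)<.1; h=np.stack([Q[m]@d,Q[m][:,2]],1);
    v=np.linalg.svd(h-h.mean(0))[2][0] if m.sum()>5 else [0,0]
    print(round(o['time'],2),o['grip_width'].round(4),'foot s,t,z',(A@d).round(3),(A@n).round(3),A[2].round(3),'angle below horiz',np.degrees(np.arctan2(-A[2],A@d)).round(1),'handle',np.degrees(np.arctan(-v[1]/v[0])).round(1),m.sum(),'far',np.linalg.norm(Q,axis=1).max().round(3))
E
python3 ang.py
```

```text
Traceback (most recent call last):
  File "ang.py", line 13, in <module>
    print(round(o['time'],2),o['grip_width'].round(4),'foot s,t,z',(A@d).round(3),(A@n).round(3),A[2].round(3),'angle below horiz',np.degrees(np.arctan2(-A[2],A@d)).round(1),'handle',np.degrees(np.arctan(-v[1]/v[0])).round(1),m.sum(),'far',np.linalg.norm(Q,axis=1).max().round(3))
                             ^^^^^^^^^^^^^^^^^^^^^
AttributeError: 'float' object has no attribute 'round'
```

```bash
sed -i "s/o\['grip_width'\].round(4)/round(o['grip_width'],4)/" ang.py; python3 ang.py
```

```text
22.1 0.0134 foot s,t,z -0.071 0.0 -0.113 angle below horiz 122.2 handle -64.0 179 far 0.162
22.2 0.0134 foot s,t,z -0.054 0.0 -0.121 angle below horiz 114.2 handle -72.1 180 far 0.165
```

step_arm:
  rows:
    - [0,0,0,0,0,0]
    - [0,0,0,0,0,0]
    - [0,0,0,0,0,0]
    - [0,0,0,0,0,0]

```text
time: 22.8
position: [0.4201, -0.046, 0.4057]
tool_rot: [0.967, 0.256, -0.0, 0.0]
ft_force: [-0.3, -0.8, -1.6]
grip_width: 0.0133
grip_force: 12.0
```

```bash
python3 ang.py
```

```text
22.8 0.0133 foot s,t,z -0.044 0.0 -0.123 angle below horiz 109.4 handle -76.6 110 far 0.165
none
```

step_arm:
  rows:
    - [0,0,0,0,0,0]
    - [0,0,0,0,0,0]
    - [0,0,0,0,0,0]
    - [0,0,0,0,0,0]
  squeeze: 8

```text
time: 23.5
position: [0.4201, -0.0459, 0.4057]
tool_rot: [0.967, 0.256, -0.0, -0.0]
ft_force: [-0.2, -0.3, -2.2]
grip_width: 0.0136
grip_force: 8.0
```

```bash
python3 ang.py
```

```text
23.5 0.0136 foot s,t,z -0.043 0.0 -0.123 angle below horiz 109.2 handle -77.1 175 far 0.163
23.6 0.0133 foot s,t,z -0.043 -0.0 -0.123 angle below horiz 109.1 handle -78.2 175 far 0.167
```

step_arm:
  rows:
    - [0,0,0,0,0,0]
    - [0,0,0,0,0,0]
    - [0,0,0,0,0,0]
  squeeze: 5

```text
time: 24.08
position: [0.4202, -0.0459, 0.4058]
tool_rot: [0.967, 0.256, 0.0, 0.0]
ft_force: [-0.2, -0.7, -2.6]
grip_width: 0.0139
grip_force: 5.0
```

step_arm:
  rows:
    - [0,0,0,0,0,0]
    - [0,0,0,0,0,0]
    - [0,0,0,0,0,0]
  squeeze: 30

```text
time: 24.45
position: [0.4201, -0.046, 0.4057]
tool_rot: [0.967, 0.256, -0.0, -0.0]
ft_force: [0.0, -0.1, -2.0]
grip_width: 0.0131
grip_force: 30.0
```

```bash
python3 ang.py; python3 t.py pics/s5.png
```

```text
24.45 0.0131 foot s,t,z -0.021 0.0 -0.126 angle below horiz 99.7 handle -86.6 145 far 0.166
24.55 0.0129 foot s,t,z -0.021 -0.0 -0.127 angle below horiz 99.3 handle -86.2 137 far 0.166
[ 0.42013728 -0.04595023  0.40574131] 0.013079916421259441 30.000399261480197 [ 0.21410096 -0.20045051 -2.0149119 ]
grasp [ 0.42013743 -0.04594918  0.24174131]
0.9 [350.6, 253.2, 16.2, 57.3] [[0.388, -0.076, 0.083], [0.409, -0.052, 0.124], [0.432, -0.029, 0.257]]
dir [-0.092 -0.053 -0.994] 0.118
```

View pics/s5.png

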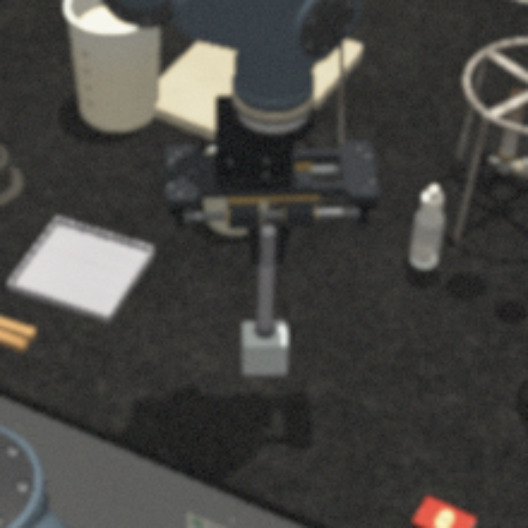

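The picture shows the tamper hanging foot down at about (265,345) and gripped firmly, roughly 4° off plumb. I'll carry it over the tray.

step_arm:
  rows:
    - [0.003,0.0095,0,0,0,0]
    - [0.006,0.019,0,0,0,0]
    - [0.009,0.028,0,0,0,0]
    - [0.011,0.035,0,0,0,0]
    - [0.011,0.035,0,0,0,0]
    - [0.011,0.035,0,0,0,0]
    - [0.011,0.035,0,0,0,0]
    - [0.009,0.028,0,0,0,0]
    - [0.007,0.022,0,0,0,0]
    - [0.006,0.019,0,0,0,0]
    - [0.003,0.0095,0,0,0,0]
    - [0,0,0,0,0,0]
  squeeze: 50

```text
time: 26.25
position: [0.5071, 0.2294, 0.4056]
tool_rot: [0.967, 0.257, -0.0, 0.0]
ft_force: [0.3, -0.4, -1.2]
grip_width: 0.0125
grip_force: 50.0
```

step_arm:
  rows:
    - [0,0,-0.015,0,0,0]
    - [0,0,-0.02,0,0,0]
    - [0,0,-0.015,0,0,0]
    - [0,0,-0.008,0,0,0]
    - [0,0,0,0,0,0]
    - [0,0,0,0,0,0]

```text
time: 27.0
position: [0.5074, 0.2291, 0.3482]
tool_rot: [0.967, 0.256, 0.001, 0.0]
ft_force: [0.5, -0.4, -1.3]
grip_width: 0.0122
grip_force: 50.0
```

```bash
python3 ang.py; python3 t.py pics/s6.png
```

```text
27.0 0.0122 foot s,t,z -0.021 -0.002 -0.128 angle below horiz 99.2 handle -86.5 129 far 0.185
27.1 0.0127 foot s,t,z -0.021 -0.002 -0.129 angle below horiz 99.3 handle -85.8 121 far 0.189
[0.50728137 0.22910479 0.3483238 ] 0.012455646283513953 49.99862914904952 [ 0.10475604  0.92457043 -1.77743209]
grasp [0.50748291 0.22914716 0.18432393]
0.76 [273.9, 211.8, 14.1, 53.9] [[0.475, 0.199, 0.024], [0.496, 0.222, 0.066], [0.515, 0.24, 0.199]]
dir [-0.094 -0.056 -0.994] 0.119
```

step_arm:
  rows:
    - [-0.005,-0.003,0,1.0,-1.75,0]
    - [-0.005,-0.003,0,1.0,-1.75,0]
    - [0,0,-0.006,0,0,0]
    - [0,0,-0.005,0,0,0]
    - [0,0,-0.003,0,0,0]
    - [0,0,0,0,0,0]
    - [0,0,0,0,0,0]

```text
time: 28.18
position: [0.4973, 0.2231, 0.3337]
tool_rot: [0.966, 0.256, 0.034, -0.009]
ft_force: [0.6, 0.3, -2.3]
grip_width: 0.0126
grip_force: 50.0
```

```bash
python3 ang.py
```

```text
28.18 0.0126 foot s,t,z -0.011 -0.001 -0.129 angle below horiz 94.7 handle 88.9 116 far 0.181
28.27 0.0127 foot s,t,z -0.011 -0.002 -0.129 angle below horiz 94.7 handle 89.2 116 far 0.186
```

step_arm:
  rows:
    - [0,0,-0.002,0,0,0]
    - [0,0,-0.001,0,0,0]
    - [0,0,0,0,0,0]

```text
time: 28.75
position: [0.4971, 0.223, 0.3306]
tool_rot: [0.966, 0.256, 0.034, -0.009]
ft_force: [-0.7, 0.3, -1.6]
grip_width: 0.013
grip_force: 50.0
```

Next I'll lower in 1 mm steps until I feel contact.

step_arm:
  rows:
    - [0,0,-0.001,0,0,0]
    - [0,0,0,0,0,0]

```text
time: 29.0
position: [0.4972, 0.2231, 0.3298]
tool_rot: [0.966, 0.256, 0.034, -0.009]
ft_force: [0.3, -0.7, -1.3]
grip_width: 0.0128
grip_force: 50.0
```

step_arm:
  rows:
    - [0,0,-0.001,0,0,0]
    - [0,0,0,0,0,0]

```text
time: 29.25
position: [0.4974, 0.2232, 0.3298]
tool_rot: [0.966, 0.256, 0.035, -0.009]
ft_force: [-1.8, -0.4, 4.8]
grip_width: 0.0128
grip_force: 50.0
```

step_arm:
  rows:
    - [0,0,-0.001,0,0,0]
    - [0,0,0,0,0,0]

```text
time: 29.5
position: [0.4977, 0.2233, 0.3298]
tool_rot: [0.966, 0.256, 0.036, -0.009]
ft_force: [-1.5, -0.1, 10.7]
grip_width: 0.013
grip_force: 50.0
```

The foot is on the floor. I'll loosen so it seats flat, then open.

step_arm:
  rows:
    - [0,0,0.001,0,0,0]
    - [0,0,0,0,0,0]
    - [0,0,0,0,0,0]
    - [0,0,0,0,0,0]
  squeeze: 4

```text
time: 30.0
position: [0.4975, 0.2232, 0.3294]
tool_rot: [0.966, 0.256, 0.035, -0.009]
ft_force: [-0.4, -1.0, 6.4]
grip_width: 0.0139
grip_force: 4.0
```

```bash
python3 ang.py
```

```text
30.0 0.0139 foot s,t,z -0.013 -0.001 -0.128 angle below horiz 95.6 handle 89.5 116 far 0.167
30.1 0.0136 foot s,t,z -0.013 -0.001 -0.129 angle below horiz 95.7 handle 88.5 110 far 0.17
```

step_arm:
  rows:
    - [0,0,0,0,0,0]
    - [0,0,0,0,0,0]
    - [0,0,0,0,0,0]
    - [0,0,0,0,0,0]
    - [0,0,0,0,0,0]
    - [0,0,0,0,0,0]
  jaw: 0.06

```text
time: 30.95
position: [0.4971, 0.223, 0.3287]
tool_rot: [0.966, 0.256, 0.034, -0.009]
ft_force: [0.1, 0.3, 0.3]
grip_width: 0.0584
grip_force: 0.0
```

```bash
python3 ang.py
```

```text
30.95 0.0584 foot s,t,z -0.011 -0.001 -0.129 angle below horiz 94.8 handle -89.9 114 far 0.187
31.05 0.0592 foot s,t,z -0.012 -0.003 -0.129 angle below horiz 95.2 handle 89.0 110 far 0.187
```

The tamper stands by itself. I'll raise the arm straight up.

step_arm:
  rows:
    - [0,0,0.015,0,0,0]
    - [0,0,0.03,0,0,0]
    - [0,0,0.04,0,0,0]
    - [0,0,0.03,0,0,0]
    - [0,0,0.01,0,0,0]
    - [0,0,0,0,0,0]
    - [0,0,0,0,0,0]

```text
time: 32.02
position: [0.4967, 0.2229, 0.4525]
tool_rot: [0.966, 0.256, 0.033, -0.009]
ft_force: [-0.5, 0.5, -0.5]
grip_width: 0.0599
grip_force: 0.0
```

```bash
python3 find.py B
python3 - <<'E'
import cv2
cv2.imwrite('pics/sB.png',cv2.resize(cv2.imread('pics/sceneB.png')[130:330,190:430],None,fx=2.5,fy=2.5))
E
```

```text
top sample_tub 0.73 [299. 185.  29.  34.] 722 [[0.63, 0.069, -0.001], [0.684, 0.112, 0.01], [0.714, 0.151, 0.078]]
scene tamper 0.7 [277. 216.  16.  51.] 459 [[0.483, 0.203, 0.004], [0.502, 0.224, 0.047], [0.524, 0.246, 0.178]]
scene sample_tub 0.62 [341. 204.  30.  38.] 1035 [[0.625, 0.068, -0.003], [0.676, 0.111, 0.045], [0.721, 0.155, 0.077]]
scene rubber_cone 0.62 [236. 200.  24.  30.] 622 [[0.529, 0.364, 0.001], [0.556, 0.395, 0.027], [0.604, 0.438, 0.055]]
scene tube_clamp 0.55 [228. 261.  57.  22.] 549 [[0.357, 0.22, -0.003], [0.369, 0.291, 0.01], [0.392, 0.375, 0.016]]
```

View pics/sB.png

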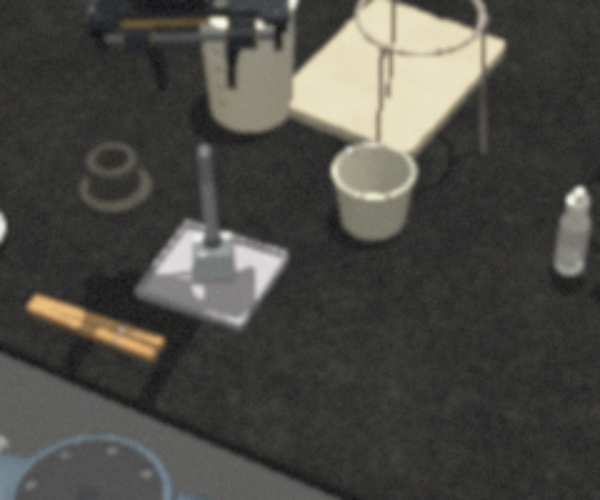

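The picture shows the tamper upright in the middle of the tray (about 210,260), with the gripper clear above it.

```bash
python3 -c "
from rig import hand_in
print(hand_in())"
```

```text
the job is handed in; nothing more can be done
None
```

The tamper stands upright by itself near the middle of the tray and the job is handed in (no verdict came back); on the first try it slipped out of a 3 N grip and the sample tub shifted about 9 mm (limit 30 mm), so I re-gripped it, let it swing down to about 4° off plumb, tightened, and let go only once its foot was on the tray floor.

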